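# Fold the stop flag down and run the sample rack home against its switch

## Task

Fold the track's stop flag down until its arm lies fully on the rest pillar. Then push the red-capped sample rack along its lane, past the spring guide, firmly but gently home against the flag's stop screw so that the switch plunger is pressed in flush with its collar, hold it pressed there for a moment, and leave the rack standing there with the flag down. Do not ram the stop, and leave the other things on the bench as they are.

Things in the scene. Friction and masses are not known exactly. Their poses are not given: they have to be found in the camera images.
- track: white bench-top rack track, deck 210 x 400 x 12 mm, fixed. Origin on the table under the working lane's centre; x across the lanes away from the robot, y along the lane the way the rack is pushed (robot's left), z up. Working lane: x = 0, y = -190 to 190 mm, floor z = 12 mm, rails 26 mm apart inside, tops z = 32 mm. Bar-code reader 76 mm high at x = 54..87, y = -6..46 mm.
- lane_end (a point): point on the working lane's floor, on its centre line, below the entry-side face of the flag's blade when the flag is down (x = 0, y = 128, z = 12 mm of the track; axes as the track's).
- spring_guide (a point): middle of the sprung steel leaf in the near rail, 64 mm long along the lane with sloped ends (y = 18 to 82 mm of the track). It pinches the rack against the far rail with about 6 N: meeting its slope and then sliding along it takes some 3 to 10 N of push (it varies), before the stop is reached at all; the pinched rack stays where it is left.
- hinge_pin (a point): middle of the flag's hinge pin, at x = 34, y = 139, z = 62 mm of the track, in a bracket beyond the far rail; the pin runs along the lane (track y).
- flag (a joint): angle of the stop flag's hinge, rad: 0 = fully down, arm level across the lane on its rest pillar (hard limit); grows as the flag folds up; 1.57 = arm upright; up to 2.1 = leaning away from the robot. The hinge is stiff (0.11 N m of friction): the flag stays at any angle where it is left and takes 1 to 3 N at the tab. It must not be loaded beyond 30 N.
- flag_arm (a point): stop flag: steel arm 22 mm wide, 6 thick, reaching 81 mm from the hinge pin, towards the robot when down; red finger tab at its free end; yellow blade (24 wide, 8 thick, 46 mm deep) hanging into the lane when down, with the stop screw through it. Origin on the pin at the arm's middle; axes as the track's when down: the arm runs along -x; its +z face is the top when down, the back when up.
- flag_tab (a point): middle of the outer face of the red finger tab (22 x 26 mm, 9 mm thick), 70 mm from the hinge pin along the arm: the top when down, the side away from the robot when folded up. Can be pushed over from behind and pressed down from above.
- blade_face (a point): point of the blade's entry face where the stop screw comes through, 40 mm above the table when down. The screw ends before it in a black rubber collar 18 mm across, a hard stop set by hand 3 to 15 mm before this face (not measured). A white switch plunger 9 mm across stands 4 mm out of it: 1.6 N at first touch, 3.2 N pressed flush. Press home with 6 N or more; the stop bears 18 N at most.
- rack: grey five-place sample rack with five red-capped tubes fixed in it, standing in the working lane: 118 mm long (its y), 24 mm wide (1 mm to spare each side), body 52 mm high, caps to 88 mm, 0.18 to 0.3 kg. Origin: centre of its underside; y points to its nose, the end that meets the stop.
- rack_tail (a point): point on the middle of the rack's flat rear end face (24 mm wide, 52 mm high), 28 mm above its underside, 40 mm above the table: push on this face, above the rails.
- rack_nose (a point): middle of the rack's leading end face, 28 mm above its underside, at the height of the plunger.
- parked_rack: the same rack with green caps, standing in the parking lane, 70 mm nearer the robot than the working lane (x = -70 mm of the track); not to be moved.
- tube_tray: blue tray full of tubes, 170 x 220 x 92 mm, left of the track; bystander.
- reagent: bottle 60 mm across, 140 mm high, at the back right; bystander.
- control_jar: small jar 52 mm across, 70 mm high; bystander.
- tip_box: blue pipette-tip box 122 x 87 x 63 mm; bystander.
- beaker: glass beaker 70 mm across, 85 mm high; bystander.
- marker: marker pen 130 mm long, lying; bystander.
Not all that is in view belongs to the job. Leave any purple look-alike of the rack alone.

How it is judged:
By the outcome, as a careful person would: the job done as asked, in the order asked, and still so for the second after the job is handed in, with the robot touching nothing.
It also fails if it takes over 72 s, if anything falls off the work surface, if the arm or the gripper's body presses on something with over 40 N, if the wrist force passes 120 N, or if a joint passes its speed limit or range.

## Robot

A 6-joint arm with a two-finger parallel gripper is mounted at the origin on the work surface. World frame = base frame: x ahead of the robot, y to its left, z up, the work surface at z = 0. Lengths are in m, angles in rad, forces in N, time in s.
With the tool pointing down it reaches from about 0.375 to 0.75 m from the base axis. Payload 9 kg.
Tool frame: the origin (TCP) lies at the very end of the fingers, on their centre line; the grasp point (between the pads) lies 19 mm behind it; z points along the fingers, y is the line along which they close (so a half turn about z gives the same grasp; the last joint's range is limited). The gripper opens to 85 mm and grips with 20 to 120 N. Pads are 22 mm wide; open, the fingers measure 114 mm over their backs; the gripper's body (76 mm by 85 mm) begins 54 mm behind the grasp point. The pads swing forward as they close: fully open they stand 13 mm farther back than shut.
Start: joints at [0.911, 0.104, 0.097, 1.564, 0, 1.353], TCP at [0.257, 0.542, 0.2] pointing down, gripper open.
Joint ranges: [-2.99, 2.99], [-0.84, 1.86], [-1.1, 1.16], [-1.84, 2.11], [-1.51, 1.56], [-3.14, 3.14]. Speed limits (rad/s): [2.22, 2.22, 2.57, 3.14, 3.14, 3.14].

## Interface

Orientations are given as a unit quaternion [w, x, y, z].
In Python, from rig import bot gives the robot as it stands.
- The arm moves only by the shell command python3 -m crank 'ROWS' [OPENING]. ROWS is a JSON object of lists of equal length, an entry for each row: "offset": the shift along the tool's x, y, z in m, a list of three; "roll": the turn about the tool's z in degrees. In form: {"offset": [[dx, dy, dz], ...], "roll": [roll, ...]}. A call has 1 to 10 rows; each row is the pose to reach, as a shift and turn from the pose commanded when the call began, along the tool's axes at that moment; what a row does not reach only later rows make up. A row lasts 1/8 s, in which the tool goes at most 62.5 mm and 10.7 degrees, less where a joint would pass 70% of its speed; a pose out of reach is approached as far as the arm can. A call with a gripper value outside its range is refused whole. OPENING is the opening, from 0 (shut) to 1 (fully open), set as the call begins (- or left out, the last holds). The fingers move at their own pace and stop on an object; the grip force is fixed at half the most. Time passes only in rows, so rows that repeat a pose let the fingers close. It gives the time, the measured TCP pose, the force, the opening and the grip force at its end, in the units of the state.
- bot.get_state(): the state, without advancing time (a new reading comes with each control period).
- bot.get_image(name): name is "scene" or "top"; returns the picture (384x512x3 uint8, red, green, blue); there is no depth.
- bot.get_calibration(name): a dict with "fx", "fy", "cx", "cy" (pixels), "xyz" and "attitude" of the camera in the world. Camera axes: x right, y up, looking along -z (the intrinsics and any distortion apply to the point x, -y, -z); pixel columns grow to the right and rows downward; lengths in m; the calibration is good to about 2 mm. A picture is of the moment at which its call begins. get_calibration takes no time and is no camera call.
- bot.close_job(): hands the job in; it is judged then, once.
Trained networks look in the newest picture that a camera, given by its name, has taken for a name from the list of things; names that differ only in an ending like _2 or _b are one class to them, and where a whole thing is asked for, a point or a joint stands for the part that bears it (a point fixed in the world has none). Each returns a list of dicts, best first, with "p" (0 to 1); they miss things now and then, are a little off and sometimes report something else, mostly with a low value. They report only what shows in the picture. A call takes as long as a camera call. They do not tell look-alikes from the thing itself.
- bot.spot_in(thing, camera): "location" ([column, row] in pixels, amid what is visible of it).
- bot.regions_of(thing, camera): "region" (384x512 bool, what is visible of it) and "location" ([column, row] in pixels, amid what is visible of it).
The state is a dict: "time_s": time; "q": joint angles; "dq": joint speeds; "tau": joint torques, N m; "ee_pos": TCP position; "tool_rot": TCP orientation; "contact_force": force on the tool from outside, world axes, zero at the start; "moment": the same for the moment, N m; "finger_gap": opening from 0.0 (shut) to 1.0 (fully open); "gripper_force": force on a finger pad.
Only numpy, scipy, OpenCV 4.12 (cv2) and the standard library are available. Lean on these libraries where they do the work, as an engineer would, in place of code of your own. Each camera call takes 0.05 s, during which the arm holds its last target. There are 200 camera calls.

## Working session

There is one attempt and no reset: what is moved stays moved. The work goes in short steps, Python scripts to look and compute and a shell command to move; the robot and the scene stay as the last step left them, time stands still between calls to the robot, and variables do not carry over. Pictures are saved under pics/ and viewed, at most 10 in all, crops included, and the job is handed in when it is done.

```bash
mkdir -p pics; ls; cat > h.py <<'E'
import numpy as np,cv2
from rig import bot
from scipy.spatial.transform import Rotation as R
def rot(q): return R.from_quat([q[1],q[2],q[3],q[0]]).as_matrix()
def cal(n):
    c=bot.get_calibration(n); return c,rot(c["attitude"]),np.array(c["xyz"])
def ray(n,p):
    c,M,o=cal(n); d=np.array([(p[0]-c["cx"])/c["fx"],-(p[1]-c["cy"])/c["fy"],-1]); return o,M@d
def atz(n,p,z):
    o,d=ray(n,p); return o+d*(z-o[2])/d[2]
def proj(n,P):
    c,M,o=cal(n); v=M.T@(np.array(P)-o); return np.array([c["cx"]+c["fx"]*v[0]/-v[2],c["cy"]-c["fy"]*v[1]/-v[2]])
def tri(n1,p1,n2,p2):
    o1,d1=ray(n1,p1);o2,d2=ray(n2,p2)
    s=np.linalg.lstsq(np.c_[d1,-d2],o2-o1,rcond=None)[0]
    a,b=o1+s[0]*d1,o2+s[1]*d2
    return (a+b)/2,np.linalg.norm(a-b)
def img(n,f):
    i=bot.get_image(n); cv2.imwrite("pics/"+f,i[:,:,::-1]); return i
E
python3 - <<'E'
from h import *
for n in("scene","top"):
    c=bot.get_calibration(n);print(n,c);img(n,n+"0.png")
    for t in("track","rack","rack_tail","rack_nose","flag_tab","hinge_pin","blade_face","flag_arm","spring_guide","lane_end","parked_rack"):
        print(t,[(np.round(d["location"]).tolist(),round(d["p"],2)) for d in bot.spot_in(t,n)[:3]])
s=bot.get_state();print(s)
E
```

```text
pics
scene {'fx': 460.83903562147736, 'fy': 460.83903562147736, 'cx': 258.8917328903448, 'cy': 197.6636479366768, 'xyz': array([1.57034987, 0.46419391, 0.87974506]), 'attitude': array([0.49085116, 0.26104771, 0.38826446, 0.73496254])}
track [([237.0, 229.0], 0.64)]
rack [([169.0, 155.0], 0.95)]
rack_tail [([199.0, 206.0], 0.91), ([167.0, 158.0], 0.87)]
rack_nose [([198.0, 201.0], 0.92), ([167.0, 155.0], 0.68)]
flag_tab [([266.0, 212.0], 0.69)]
hinge_pin [([239.0, 226.0], 0.98)]
blade_face [([261.0, 212.0], 0.77)]
flag_arm [([264.0, 213.0], 0.53), ([199.0, 202.0], 0.33), ([238.0, 230.0], 0.19)]
spring_guide [([239.0, 227.0], 0.7)]
lane_end [([238.0, 229.0], 0.86), ([201.0, 205.0], 0.67)]
parked_rack [([220.0, 196.0], 0.97), ([399.0, 249.0], 0.65), ([239.0, 228.0], 0.27)]
top {'fx': 421.225273613214, 'fy': 421.225273613214, 'cx': 261.15900866356714, 'cy': 191.05017700174363, 'xyz': array([0.24164463, 0.02477133, 1.17016752]), 'attitude': array([-0.68860654, -0.07674246,  0.07899336,  0.71672287])}
track [([282.0, 171.0], 0.57)]
rack [([429.0, 251.0], 0.76), ([319.0, 161.0], 0.59), ([31
[... 434 characters left out ...]
312.0, 189.0], 0.6)]
{'time_s': 1.2, 'q': array([ 9.11328414e-01,  1.04121890e-01,  9.73381689e-02,  1.56388832e+00,
       -6.08231455e-06,  1.35311264e+00]), 'dq': array([ 0.00032872,  0.000188  , -0.00084009,  0.00127327,  0.00067426,
       -0.00034843]), 'tau': array([ 1.54736263e-03, -5.56758392e+01,  5.03771889e+01,  7.25431237e-04,
       -2.23682614e-04,  6.04205667e-06]), 'ee_pos': array([0.25654922, 0.54244404, 0.19973889]), 'tool_rot': array([2.91425879e-05, 2.19100145e-01, 9.75702374e-01, 5.49706174e-05]), 'contact_force': array([-0.30606804, -0.55647084, -0.00272815]), 'moment': array([0.01631472, 0.013478  , 0.01220822]), 'gripper_force': 0.0, 'finger_gap': 1.0040972457493402}
```

```bash
python3 -c "
import cv2,numpy as np
for n in('scene','top'):
    i=cv2.imread('pics/%s0.png'%n);cv2.imwrite('pics/%sb.png'%n,cv2.resize(i,(768,576),interpolation=cv2.INTER_CUBIC))"
```

```text
(no output)
```

View pics/sceneb.png

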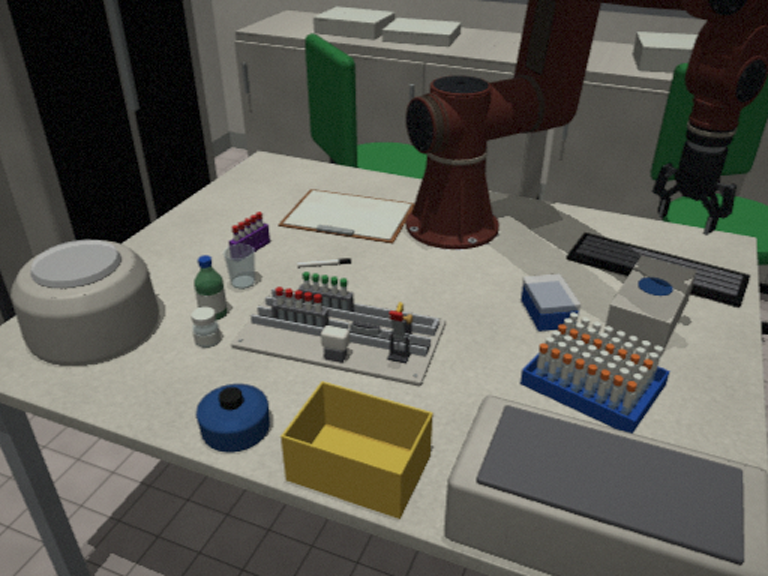

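View pics/topb.png

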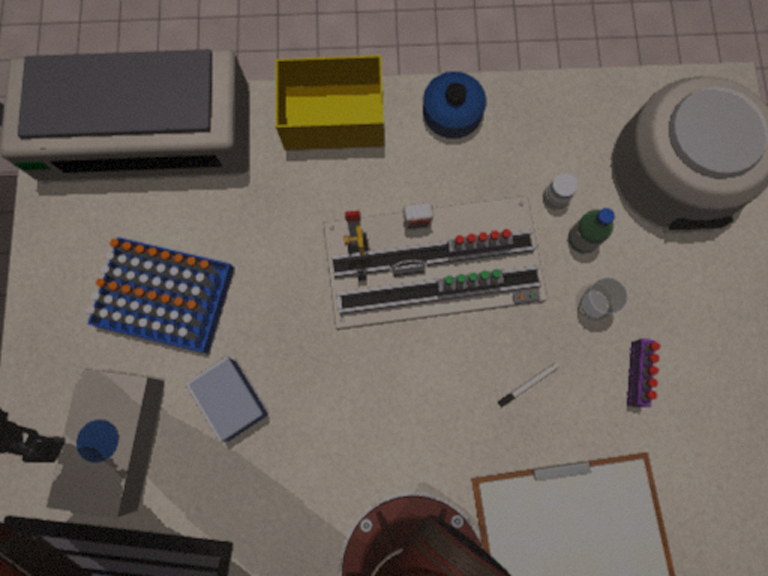

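The scene view (doubled) shows the red-capped rack at about (300,305), the green-capped rack at (327,290), the raised flag at (400,330) and the purple look-alike at (250,232). In the top view (display px) the candidates are red-capped grey (483,238), green-capped (473,280) and purple (645,372). The grey one in the working lane on the track fits. I'll confirm it in a crop and fit the track pose.

```bash
python3 - <<'E'
from h import *
i=cv2.imread("pics/top0.png");c=i[128:222,210:370];cv2.imwrite("pics/topc.png",cv2.resize(c,(800,470),interpolation=cv2.INTER_CUBIC))
i2=cv2.imread("pics/scene0.png");c=i2[175:260,150:302];cv2.imwrite("pics/scenec.png",cv2.resize(c,(800,447),interpolation=cv2.INTER_CUBIC))
def caps(im,x0,x1,y0,y1,name,hue):
    h=cv2.cvtColor(im,cv2.COLOR_BGR2HSV).astype(int)
    H,S,V=h[...,0],h[...,1],h[...,2]
    m=((H<8)|(H>172)) if hue=="r" else ((H>45)&(H<80))
    m=(m&(S>120)&(V>60)).astype(np.uint8)
    mm=np.zeros_like(m);mm[y0:y1,x0:x1]=m[y0:y1,x0:x1]
    n,l,st,ce=cv2.connectedComponentsWithStats(mm)
    for k in range(1,n):
        if st[k,4]>=4: print(name,hue,np.round(ce[k],1),st[k,4],np.round(atz(name,ce[k],.085),4))
caps(i,220,360,130,215,"top","r");caps(i,220,360,130,215,"top","g")
caps(i2,150,300,170,260,"scene","r")
r=bot.regions_of("track","top")[0]["region"].astype(np.uint8)
print(r.sum(),cv2.minAreaRect(np.argwhere(r)[:,::-1].astype(np.float32)))
# deck corners, top display /1.5
for p in((325,222),(531,198),(547,302),(337,327)): print(np.round(atz("top",np.array(p)/1.5,.012),4))
E
```

```text
top r [234.8 143.5] 57 [0.6197 0.0826 0.085 ]
top r [276.3 147.8] 6 [ 0.6029 -0.0294  0.085 ]
top r [283.3 146.8] 6 [ 0.605  -0.0484  0.085 ]
top r [337.1 155.3] 25 [ 0.5753 -0.1918  0.085 ]
top r [321.6 157.4] 27 [ 0.5711 -0.1495  0.085 ]
top r [329.5 156.3] 28 [ 0.5732 -0.1711  0.085 ]
top r [306.2 159.4] 26 [ 0.5672 -0.1078  0.085 ]
top r [313.8 158.3] 26 [ 0.5694 -0.1284  0.085 ]
top g [322.5 183. ] 16 [ 0.5003 -0.147   0.085 ]
top g [330.5 182. ] 16 [ 0.5022 -0.1684  0.085 ]
top g [307.2 185.1] 17 [ 0.4963 -0.106   0.085 ]
top g [314.9 184.1] 16 [ 0.4981 -0.1267  0.085 ]
top g [299.2 186.2] 17 [ 0.4942 -0.0847  0.085 ]
scene r [185.7 193.9] 23 [ 0.5572 -0.1978  0.085 ]
scene r [192. 195.] 23 [ 0.5553 -0.1767  0.085 ]
scene r [202.  196.6] 50 [ 0.5514 -0.144   0.085 ]
scene r [211.2 198.4] 30 [ 0.5489 -0.1136  0.085 ]
scene r [263.6 209.5] 40 [0.5412 0.0562 0.085 ]
8928 ((289.344970703125, 173.0873260498047), (76.25845336914062, 141.67950439453125), 82.40535736083984)
[0.6337 0.139  0.012 ]
[ 0.6664 -0.261   0.012 ]
[ 0.4602 -0.2728  0.012 ]
[0.4287 0.1202 0.012 ]
```

View pics/topc.png

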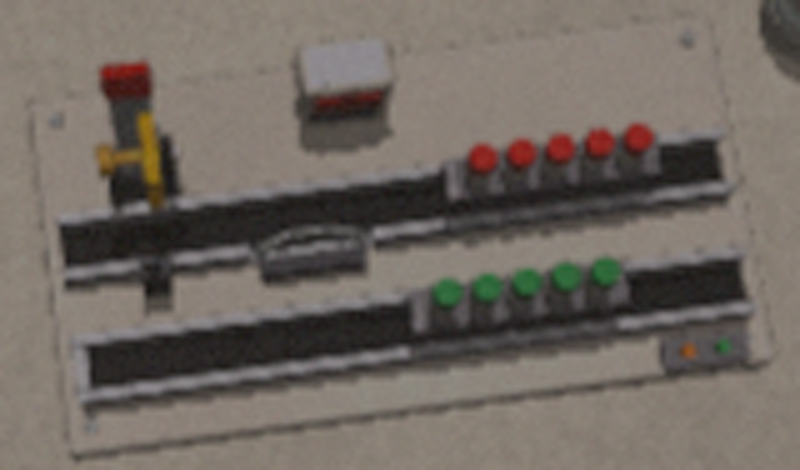

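View pics/scenec.png

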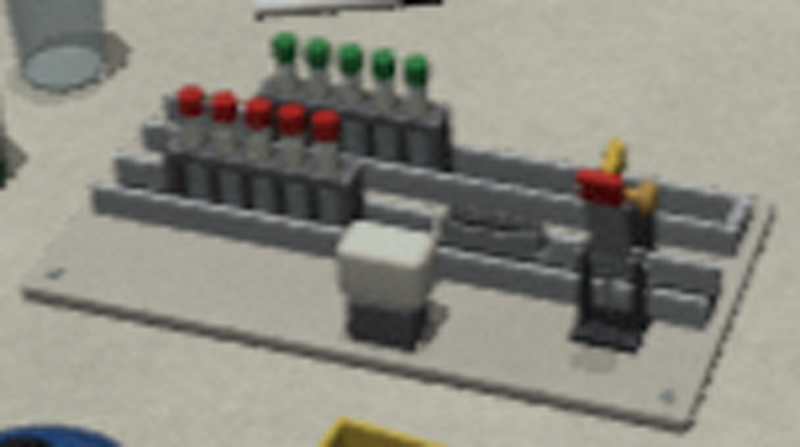

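The crops confirm it. The red-capped grey rack stands in the working lane, the flag is up, slightly past upright, at crop (130,130), and the yellow blade faces the robot. Next I fit the track pose.

```bash
cat > fit.py <<'E'
from h import *
from scipy.optimize import least_squares
T=lambda a,b:(210+(a+.5)/5-.5,128+(b+.5)/5-.5)
S=lambda a,b:(150+(a+.5)*152/800-.5,175+(b+.5)*85/447-.5)
capT=[(337.1,155.3),(329.5,156.3),(321.6,157.4),(313.8,158.3),(306.2,159.4)]
grT=[(330.5,182),(322.5,183),(314.9,184.1),(307.2,185.1),(299.2,186.2)]
def P(p,l): 
    c,s=np.cos(p[2]),np.sin(p[2]); return [p[0]+c*l[0]-s*l[1],p[1]+s*l[0]+c*l[1],l[2]]
# p: x,y,yaw, deckcentre x, red rack y, green rack y, rail thick
def obs(p):
    L=[]
    for k in range(5):
        d=(k-2)*p[7]
        L+=[("top",capT[k],(0,p[4]+d,.084)),("top",grT[k],(-.07,p[5]+d,.084))]
    hx=.105
    for q,l in (((35,97),(hx,.2)),((706,20),(hx,-.2)),((775,362),(-hx,-.2)),((75,457),(-hx,.2))):
        L.append(("top",T(*q),(p[3]+l[0],l[1],.012)))
    o=.013+p[6]
    for q,l in (((60,216),(o,.19)),((718,136),(o,-.19)),((730,195),(-o,-.19)),((66,280),(-o,.19))):
        L.append(("top",T(*q),(l[0],l[1],.032)))
    for q,l in (((25,290),(hx,-.2)),((690,425),(hx,.2))):
        L.append(("scene",S(*q),(p[3]+l[0],l[1],.012)))
    for q,l in (((707,296),(o,.19)),((95,187),(o,-.19))):
        L.append(("scene",S(*q),(l[0],l[1],.032)))
    for q,k in (((190,98),0),((224,103),1),((259,111),2),((292,118),3),((326,126),4)):
        L.append(("scene",S(*q),(0,p[4]+(k-2)*p[7],.083)))
    return L
f=lambda p:np.concatenate([proj(n,P(p,l))-q for n,q,l in obs(p)])
r=least_squares(f,[.56,-.06,.09,0,-.1,-.08,.004,.0215],loss="soft_l1")
if __name__=="__main__":
    p=r.x;print(np.round(p,4))
    for (n,q,l),e in zip(obs(p),f(p).reshape(-1,2)):print(n,np.round(l,3),np.round(e,1))
    for nm,l in dict(hinge=(.034,.139,.062),tail=(0,p[4]-.059,.04),nose=(0,p[4]+.059,.04),end=(0,.128,.04)).items():print(nm,np.round(P(p,l),4))
    # flag tab angle: tab top-end seen in top (crop 127,80), red
    for a in (1.4,1.57,1.7,1.8,1.9,2,2.1):
        # tab mid: 70 along arm; 
        l=(.034-.07*np.cos(a),.139,.062+.07*np.sin(a))
        print(a,np.round(proj("top",P(p,l)),1),np.round(proj("scene",P(p,l)),1),np.round(P(p,l),3))
E
python3 fit.py
```

```text
[ 0.5604 -0.0627  0.0949 -0.0116 -0.0867 -0.0577  0.0037  0.0211]
top [ 0.    -0.129  0.084] [-0.3  1.1]
top [-0.07  -0.1    0.084] [0.1 0.8]
top [ 0.    -0.108  0.084] [-0.4  1.1]
top [-0.07  -0.079  0.084] [0.3 0.8]
top [ 0.    -0.087  0.084] [-0.2  1. ]
top [-0.07  -0.058  0.084] [0.1 0.8]
top [ 0.    -0.066  0.084] [-0.1  1.1]
top [-0.07  -0.037  0.084] [-0.1  0.8]
top [ 0.    -0.045  0.084] [-0.3  1. ]
top [-0.07  -0.016  0.084] [0.  0.8]
top [0.093 0.2   0.012] [-2.1  0.8]
top [ 0.093 -0.2    0.012] [ 0.3 -1.4]
top [-0.117 -0.2    0.012] [0.  0.3]
top [-0.117  0.2    0.012] [-1.8  0.3]
top [0.017 0.19  0.032] [-1.3  0.2]
top [ 0.017 -0.19   0.032] [ 0.8 -1.3]
top [-0.017 -0.19   0.032] [ 0.5 -1.9]
top [-0.017  0.19   0.032] [-1.1 -1.2]
scene [ 0.093 -0.2    0.012] [-1.5 -0.4]
scene [0.093 0.2   0.012] [-0.5 -0.2]
scene [0.017 0.19  0.032] [-0.1  2. ]
scene [ 0.017 -0.19   0.032] [-1.1  0.3]
scene [ 0.    -0.129  0.083] [-0.5  4.2]
scene [ 0.    -0.108  0.083] [-0.6  4.4]
scene [ 0.    -0.087  0.083] [-0.9  4. ]
scene [ 0.    -0.066  0.083] [-0.8  3.9]
scene [ 0.    -0.045  0.083] [-0.8  3.5]
hinge [0.5811 0.0788 0.062 ]
tail [ 0.5742 -0.2078  0.04  ]
nose [ 0.5631 -0.0903  0.04  ]
end [0.5483 0.0647 0.04  ]
1.4 [236.  156.2] [267.  203.3] [0.569 0.078 0.131]
1.57 [235.5 151.7] [265.9 205.3] [0.581 0.079 0.132]
1.7 [235.1 148.5] [265.  207.3] [0.59  0.08  0.131]
1.8 [234.8 146.1] [264.3 209. ] [0.597 0.08  0.13 ]
1.9 [234.5 143.9] [263.6 210.9] [0.604 0.081 0.128]
2 [234.3 141.9] [262.9 213. ] [0.61  0.082 0.126]
2.1 [234.1 140.1] [262.3 215.2] [0.616 0.082 0.122]
```

Rack heights count from the lane floor, so the cap centres are near 0.096 m. I'll correct that and refit.

```bash
sed -i 's/,\.084)/,.096)/g;s/,\.083)/,.095)/' fit.py; python3 fit.py; python3 - <<'E'
from h import *
print(np.round(rot(bot.get_state()["tool_rot"]),3))
E
```

```text
[[-0.904  0.428  0.   ]
 [ 0.428  0.904  0.   ]
 [-0.     0.    -1.   ]]Traceback (most recent call last):
  File "fit.py", line 29, in <module>
    r=least_squares(f,[.56,-.06,.09,0,-.1,-.08,.004,.0215],loss="soft_l1")
    return func(*args, **kwargs)
    result = trf(vector_fun.fun, vector_fun.jac, x0, f0, J0, lb, ub, ftol, xtol,
                 gtol, max_nfev, x_scale, loss_function, tr_solver,
                 tr_options.copy(), verbose, callback=callback_wrapped)
    return trf_no_bounds(
        fun, jac, x0, f0, J0, ftol, xtol, gtol, max_nfev, x_scale,
        loss_function, tr_solver, tr_options, verbose, callback=callback)
    J = jac(x)
    self._update_jac()
    ~~~~~~~~~~~~~~~~^^
    self.J = self.jac_wrapped(xp_copy(self.x), f0=self.f)
             ~~~~~~~~~~~~~~~~^^^^^^^^^^^^^^^^^^^^^^^^^^^^
    J, dct = approx_derivative(
             ~~~~~~~~~~~~~~~~~^
        self.fun,
        ^^^^^^^^^
    ...<2 lines>...
        **self.finite_diff_options,
        ^^^^^^^^^^^^^^^^^^^^^^^^^^^
    )
    ^
    J, _nfev = _dense_difference(fun_wrapped, x0, f0, h,
               ~~~~~~
[... 367 characters left out ...]
            ~~~~~~~~^^^^^^^^^^^^^^^^^^^^^^^^^^^^^^
    return np.atleast_1d(self.fun(x))
                         ~~~~~~~~^^^
    return self.f(x, *self.args, **self.kwargs)
           ~~~~~~^^^^^^^^^^^^^^^^^^^^^^^^^^^^^^
  File "fit.py", line 28, in <lambda>
    f=lambda p:np.concatenate([proj(n,P(p,l))-q for n,q,l in obs(p)])
                               ~~~~^^^^^^^^^^
  File "h.py", line 12, in proj
    c,M,o=cal(n); v=M.T@(np.array(P)-o); return np.array([c["cx"]+c["fx"]*v[0]/-v[2],c["cy"]-c["fy"]*v[1]/-v[2]])
          ~~~^^^
  File "h.py", line 6, in cal
    c=bot.get_calibration(n); return c,rot(c["attitude"]),np.array(c["xyz"])
ValueError: time passes only in moves, steps and waits
```

```bash
sed -i 's/^import numpy as np,cv2/import numpy as np,cv2,functools/;s/^def cal(n):/@functools.cache\ndef cal(n):/' h.py; python3 fit.py; python3 -c "
from h import *
s=bot.get_state();print(s['time_s'],s['ee_pos'])"
```

```text
[ 0.5589 -0.0629  0.0934 -0.0101 -0.0851 -0.0559  0.0043  0.0209]
top [ 0.    -0.127  0.096] [-0.1  0.4]
top [-0.07  -0.098  0.096] [0.2 0.5]
top [ 0.    -0.106  0.096] [-0.2  0.4]
top [-0.07  -0.077  0.096] [0.3 0.5]
top [ 0.    -0.085  0.096] [-0.1  0.3]
top [-0.07  -0.056  0.096] [0.  0.4]
top [ 0.    -0.064  0.096] [-0.   0.4]
top [-0.07  -0.035  0.096] [-0.2  0.4]
top [ 0.    -0.043  0.096] [-0.2  0.3]
top [-0.07  -0.014  0.096] [-0.1  0.4]
top [0.095 0.2   0.012] [-2.1  0.7]
top [ 0.095 -0.2    0.012] [ 0.3 -1.3]
top [-0.115 -0.2    0.012] [-0.   0.4]
top [-0.115  0.2    0.012] [-1.8  0.2]
top [0.017 0.19  0.032] [-1.3  0.4]
top [ 0.017 -0.19   0.032] [ 0.8 -0.9]
top [-0.017 -0.19   0.032] [ 0.7 -1. ]
top [-0.017  0.19   0.032] [-1.1 -0.5]
scene [ 0.095 -0.2    0.012] [-1.5 -0.4]
scene [0.095 0.2   0.012] [-0.5 -0.1]
scene [0.017 0.19  0.032] [-0.1  1.8]
scene [ 0.017 -0.19   0.032] [-1.   0.1]
scene [ 0.    -0.127  0.095] [-0.   0.8]
scene [ 0.    -0.106  0.095] [-0.2  1. ]
scene [ 0.    -0.085  0.095] [-0.5  0.6]
scene [ 0.    -0.064  0.095] [-0.4  0.4]
scene [ 0.    -0.043  0.095] [-0.4  0. ]
hinge [0.5798 0.0787 0.062 ]
tail [ 0.5723 -0.2063  0.04  ]
nose [ 0.5613 -0.0889  0.04  ]
end [0.5469 0.0646 0.04  ]
1.4 [236.1 156.7] [267.2 203.1] [0.568 0.078 0.131]
1.57 [235.5 152.2] [266.  205.1] [0.58  0.079 0.132]
1.7 [235.1 148.9] [265.1 207. ] [0.589 0.08  0.131]
1.8 [234.8 146.6] [264.4 208.8] [0.596 0.08  0.13 ]
1.9 [234.6 144.4] [263.7 210.7] [0.602 0.081 0.128]
2 [234.3 142.4] [263.  212.7] [0.609 0.081 0.126]
2.1 [234.1 140.5] [262.4 214.9] [0.615 0.082 0.122]
1.25 [0.25656575 0.54240584 0.19973813]
```

```bash
python3 -m crank '{"offset":[[-0.055,-0.025,0],[-0.110,-0.050,0],[-0.164,-0.074,0],[-0.219,-0.099,0],[-0.274,-0.124,0],[-0.329,-0.149,0],[-0.383,-0.173,0],[-0.438,-0.198,0],[-0.493,-0.223,0],[-0.548,-0.248,0]],"roll":[-3,-6,-9,-12,-15,-18,-21.5,-24.5,-27.5,-30.6]}' 0; cat > tf.py <<'E'
from h import *
p=[.5589,-.0629,.0934]
def show():
    s=bot.get_state();c,n=np.cos(p[2]),np.sin(p[2]);A=np.array([[c,n],[-n,c]])
    e=s["ee_pos"];M=rot(s["tool_rot"])
    print("t",s["time_s"],"track mm",np.round(np.r_[A@(e[:2]-p[:2]),e[2]]*1000,1),"yaw tool y vs Y deg",round(np.degrees(np.arctan2(M[1,1],M[0,1]))-90-np.degrees(p[2]),2),"F track",np.round(np.r_[A@s["contact_force"][:2],s["contact_force"][2]],1),"gap",round(s["finger_gap"],2))
if __name__=="__main__":show()
E
python3 tf.py
```

```text
time_s: 2.5
ee_pos: [0.6471, 0.0822, 0.1999]
tool_rot: [0.0, -0.047, 0.999, 0.0]
contact_force: [-0.3, 0.8, -0.5]
finger_gap: 0.001
gripper_force: 0.0
t 2.5 track mm [101.3 136.3 199.9] yaw tool y vs Y deg 0.03 F track [-0.2  0.8 -0.5] gap 0.0
```

```bash
python3 -m crank '{"offset":[[0,0.002,0.025],[0,0.003,0.05],[0,0.003,0.072],[0.010,0.003,0.072],[0.020,0.003,0.072],[0.026,0.003,0.072],[0.032,0.003,0.072],[0.038,0.003,0.072],[0.044,0.003,0.072],[0.050,0.003,0.071]],"roll":[0,0,0,0,0,0,0,0,0,0]}' >/dev/null; python3 - <<'E'
from tf import *
show()
i=img("scene","s1.png")[160:260,190:322]; t=img("top","t1.png")[100:200,180:312]
cv2.imwrite("pics/v1.png",cv2.resize(np.hstack([i,t])[:,:,::-1],(792,300),interpolation=cv2.INTER_CUBIC))
E
```

```text
t 3.75 track mm [ 49.9 141.1 128.7] yaw tool y vs Y deg -0.07 F track [0.  0.4 1. ] gap 0.0
```

View pics/v1.png

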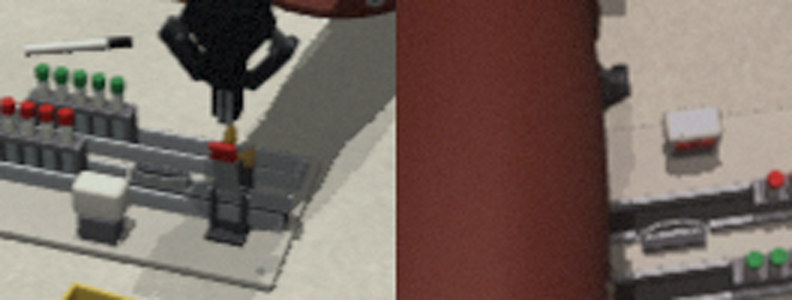

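The red tab is still at about (264,210), and the finger seems to end just above or behind it at about (265,200). I need a closer check of where the fingertip is relative to the flag.

```bash
python3 - <<'E'
from tf import *
s=bot.get_state();print("tip px",proj("scene",s["ee_pos"]))
i=cv2.imread("pics/s1.png");j=cv2.imread("pics/scene0.png")
c=lambda k:cv2.resize(k[180:250,235:295],(390,455),interpolation=cv2.INTER_CUBIC)
cv2.imwrite("pics/v2.png",np.hstack([c(j),c(i)]))
for k in(j,i):
    h=cv2.cvtColor(k,cv2.COLOR_BGR2HSV).astype(int);m=((h[...,0]<8)|(h[...,0]>172))&(h[...,1]>120)&(h[...,2]>60)
    a=np.argwhere(m[190:230,250:285]);print(a.mean(0)[::-1]+[250,190],a.min(0)[::-1]+[250,190],a.max(0)[::-1]+[250,190],len(a))
P=lambda l:proj("scene",[p[0]+np.cos(p[2])*l[0]-np.sin(p[2])*l[1],p[1]+np.sin(p[2])*l[0]+np.cos(p[2])*l[1],l[2]])
for a in(1.6,1.7,1.8,1.9,2,2.1):
    print(a,[np.round(P((.034-r*np.cos(a)+t*np.sin(a),.139+y,.062+r*np.sin(a)+t*np.cos(a))),1).tolist() for r,t,y in((.057,.007,-.011),(.083,.007,-.011),(.083,.007,.011),(.057,.007,.011))])
E
```

```text
tip px [265.12145082 209.24587914]
[263.575 209.475] [259 207] [268 213] 40
[263.94 210.32] [259 207] [268 213] 50
1.6 [[261.3, 209.9], [261.3, 202.5], [268.9, 203.9], [268.8, 211.3]]
1.7 [[260.8, 211.4], [260.5, 204.5], [268.0, 205.9], [268.3, 212.8]]
1.8 [[260.2, 213.0], [259.6, 206.8], [267.2, 208.2], [267.7, 214.3]]
1.9 [[259.6, 214.7], [258.8, 209.2], [266.4, 210.6], [267.2, 216.1]]
2 [[259.1, 216.5], [258.0, 211.8], [265.6, 213.2], [266.6, 217.9]]
2.1 [[258.6, 218.4], [257.2, 214.6], [264.9, 216.0], [266.2, 219.8]]
```

View pics/v2.png

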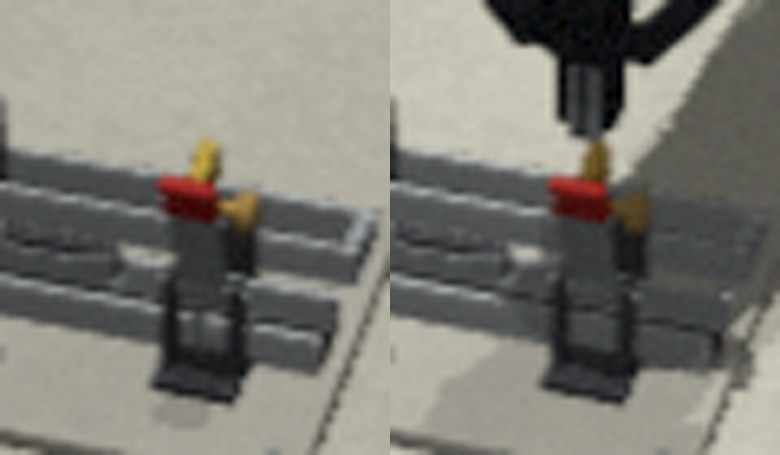

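```bash
python3 - <<'E'
from tf import *
print("start tip",proj("scene",[.2565,.5424,.1997]),[proj("scene",np.array([.2565,.5424,.1997+dz])+s*.05*np.array([.428,.904,0])) for dz in(0,.013) for s in(-1,1)])
i=bot.get_image("scene");
g=cv2.cvtColor(i,cv2.COLOR_RGB2GRAY)
s=bot.get_state();print(s["ee_pos"],s["q"],s["finger_gap"]);print(g[190:216,258:276])
for dz in(0,.01,.02,.03,.04,.05):print(dz,proj("scene",s["ee_pos"]+[0,0,dz]))
j=cv2.imread("pics/scene0.png");cv2.imwrite("pics/v3.png",cv2.resize(j[80:180,420:512],(552,600),interpolation=cv2.INTER_CUBIC))
E
```

```text
start tip [452.40826646 163.06819639] [array([437.04576021, 156.91652341]), array([468.47614209, 169.50232339]), array([437.99631453, 153.12688793]), array([469.6439807 , 165.60716169])]
[0.59571613 0.08229708 0.12885604] [-7.99673180e-02  1.05519438e-01 -2.95965604e-02  1.43539415e+00
  6.31588543e-05 -1.72253728e-01] 0.002927826092308763
[[199 196 128  17  49  58  34  42  39  16  17  11  10 150 185 180 182 185]
 [197 195 129  14  51  56  38  53  55  43  13  11  16 156 194 191 192 193]
 [196 196 130   6  49  56  33  51  64  44  17  13  16 155 194 195 194 194]
 [201 198 129  12  51  56  35  51  63  45  20   1  13 153 195 195 197 198]
 [199 197 133  15  51  54  34  49  64  37  16  13  14 157 194 194 193 192]
 [192 194 129  16  49  55  38  48  61  41  13  14  18 157 194 193 191 191]
 [196 196 127  13  62  67  41  49  62  44  18  19  41 156 192 195 195 193]
 [199 195 148  61  63  68  42  59  69  39  17  13 108 173 197 196 195 194]
 [198 196 170 101  65  69  41  61  74  46  15  77 156 188 191 195 196 194]
 [196 198 193 182 131  70  38  64  73  51  47 150 187 190 191 191 191 180]
 [195 19
[... 687 characters left out ...]
6  61  67  75  77  71  66  65  72  75  74  74  76  87]
 [ 83  87  61  29  34  36  38  47  52  46  48  62  69  72  72  68  68  76]
 [ 87  73  49  24  33  36  32  29  30  30  44  69  75  73  73  70  62  67]
 [137  92  47  27  33  34  27  33  29  23  37  58  69  71  67  68  65  69]
 [ 95  90  77  59  46  40  37  32  27  32  46  51  51  62  69  63  62  63]
 [ 79  72  68  58  55  55  56  55  50  46  53  46  34  50  63  59  54  66]
 [ 77  71  65  58  57  58  59  58  57  51  50  35  29  42  50  48  44  63]]
0 [265.07261084 209.33173687]
0.01 [265.1089177  206.41036073]
0.02 [265.14554439 203.46325089]
0.03 [265.18249513 200.49006581]
0.04 [265.21977426 197.49045791]
0.05 [265.25738617 194.46407337]
```

View pics/v3.png

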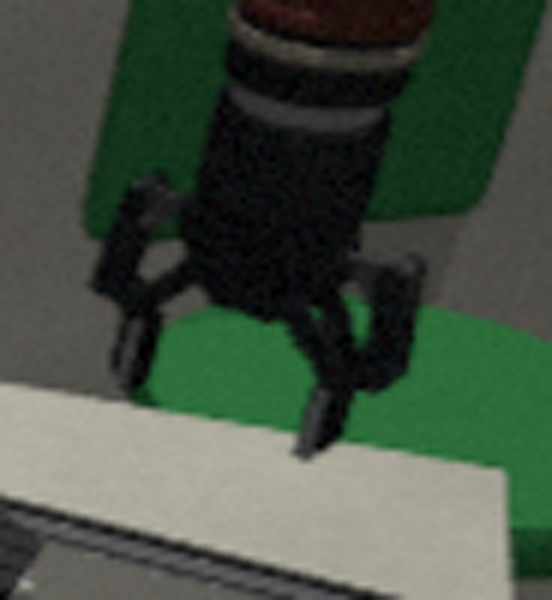

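```bash
python3 - <<'E'
from tf import *
e=np.array([.2565,.5424,.1997]);d=np.array([.428,.904,0])
for z in(0,.03):print(z,[np.round(proj("top",e+[0,0,z]+s*.05*d),1).tolist() for s in(-1,0,1)])
j=cv2.imread("pics/top0.png");g=cv2.cvtColor(j[265:325,0:60],cv2.COLOR_BGR2GRAY)
cv2.imwrite("pics/v4.png",cv2.resize(j[255:335,0:80],(600,600),interpolation=cv2.INTER_CUBIC))
E
```

```text
0 [[50.7, 297.2], [31.2, 288.2], [11.8, 279.3]]
0.03 [[43.9, 297.6], [23.8, 288.3], [3.9, 279.1]]
```

View pics/v4.png

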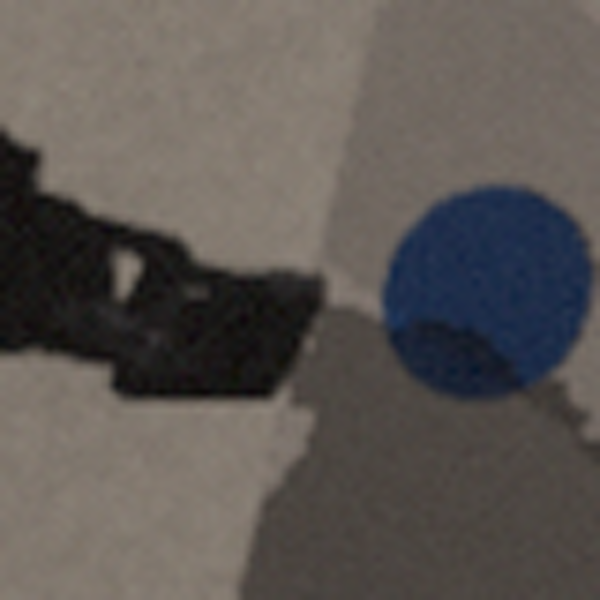

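Both cameras put the visible finger ends about 30 mm above the reported TCP: the scene view has the tip at row 200 where 209 was predicted. The finger passed over the tab, so I'll back off, go 32 mm lower and push again.

```bash
python3 -m crank '{"offset":[[-0.025,-0.001,0],[-0.048,-0.001,0],[-0.048,-0.001,0.016],[-0.048,-0.001,0.032],[-0.040,-0.001,0.032],[-0.032,-0.001,0.032],[-0.026,-0.001,0.032],[-0.020,-0.001,0.032]],"roll":[0,0,0,0,0,0,0,0]}' >/dev/null; python3 tf.py;python3 -m crank '{"offset":[[0.006,0,0],[0.012,0,0],[0.018,0,0],[0.020,0,0]],"roll":[0,0,0,0]}' >/dev/null; python3 tf.py
```

```text
t 4.9 track mm [ 70.7 140.   97.8] yaw tool y vs Y deg -0.07 F track [2.4 0.1 2.2] gap 0.0
t 5.4 track mm [ 49.9 140.2  96.6] yaw tool y vs Y deg -0.07 F track [ 1.4 -0.2  1.2] gap -0.0
```

```bash
python3 -m crank '{"offset":[[0.010,0,0],[0.018,0,0],[0.026,0,0],[0.034,0,0.001],[0.040,0,0.004],[0.046,0,0.007],[0.052,0,0.012],[0.058,0,0.018],[0.064,0,0.024],[0.064,0,0.024]],"roll":[0,0,0,0,0,0,0,0,0,0]}' >/dev/null; python3 tf.py
```

```text
t 6.65 track mm [-14.6 140.3  71.9] yaw tool y vs Y deg -0.07 F track [-0.3  0.   0.9] gap 0.0
```

```bash
python3 -m crank '{"offset":[[0.005,0,0.006],[0.010,0,0.012],[0.015,0,0.018],[0.019,0,0.023],[0.019,0,0.026],[0.019,0,0.026]],"roll":[0,0,0,0,0,0]}' >/dev/null; python3 tf.py;python3 -m crank '{"offset":[[0,0,0.002],[0,0,0.004],[0,0,0.004]],"roll":[0,0,0]}' >/dev/null; python3 tf.py
```

```text
t 7.4 track mm [-32.9 140.3  46.4] yaw tool y vs Y deg -0.07 F track [-0.3  0.3 -0.3] gap 0.0
t 7.775 track mm [-32.7 140.2  42.5] yaw tool y vs Y deg -0.06 F track [0.2 0.4 1. ] gap 0.0
```

```bash
for k in 1 2 3; do python3 -m crank '{"offset":[[0,0,0.001],[0,0,0.002],[0,0,0.002]],"roll":[0,0,0]}' >/dev/null; python3 tf.py; done
```

```text
t 8.15 track mm [-32.7 140.2  40.6] yaw tool y vs Y deg -0.06 F track [-0.1 -0.6 -0.1] gap 0.0
t 8.525 track mm [-32.7 140.3  38.6] yaw tool y vs Y deg -0.06 F track [-0.6  0.1 -0.2] gap 0.01
t 8.9 track mm [-32.7 140.2  36.6] yaw tool y vs Y deg -0.07 F track [-0.3 -0.5 -1.2] gap -0.0
```

```bash
cat > tab.py <<'E'
from tf import *
W=lambda l:[p[0]+np.cos(p[2])*l[0]-np.sin(p[2])*l[1],p[1]+np.sin(p[2])*l[0]+np.cos(p[2])*l[1],l[2]]
def blobs():
    k=bot.get_image("scene");cv2.imwrite("pics/last.png",k[:,:,::-1])
    h=cv2.cvtColor(k,cv2.COLOR_RGB2HSV).astype(int);
    for nm,m in(("red",((h[...,0]<8)|(h[...,0]>172))&(h[...,1]>120)&(h[...,2]>50)),("yel",(h[...,0]>12)&(h[...,0]<32)&(h[...,1]>110)&(h[...,2]>60))):
        mm=np.zeros(m.shape,np.uint8);mm[180:250,180:300]=m[180:250,180:300]
        n,l,st,ce=cv2.connectedComponentsWithStats(mm)
        print(nm,[(np.round(ce[j],1).tolist(),st[j].tolist()) for j in range(1,n) if st[j,4]>3])
if __name__=="__main__":
    show();blobs()
    s=bot.get_state();print("tip+29",proj("scene",s["ee_pos"]+[0,0,.029]))
    for a in(0,.1,.2,.4,.6):print(a,[np.round(proj("scene",W((.034-r*np.cos(a)+t*np.sin(a),.139,.062+r*np.sin(a)+t*np.cos(a)))),1).tolist() for r,t in((.07,.006),(.034,-.025))])
E
python3 tab.py
```

```text
t 8.9 track mm [-32.7 140.2  36.6] yaw tool y vs Y deg -0.07 F track [-0.3 -0.5 -1.2] gap -0.0
red [([185.7, 194.0], [184, 192, 5, 5, 22]), ([192.0, 195.0], [190, 193, 5, 5, 23]), ([202.0, 196.7], [197, 194, 11, 7, 56]), ([211.3, 198.4], [209, 196, 6, 6, 31]), ([275.5, 211.0], [275, 210, 2, 3, 6])]
yel [([274.3, 223.5], [273, 221, 4, 6, 15]), ([266.5, 227.0], [265, 227, 4, 1, 4])]
tip+29 [272.37287963 211.02590027]
0 [[272.3, 209.7], [268.8, 224.8]]
0.1 [[272.2, 208.0], [269.1, 223.4]]
0.2 [[272.1, 206.4], [269.3, 222.1]]
0.4 [[271.7, 203.8], [269.6, 219.4]]
0.6 [[271.1, 202.0], [269.7, 216.9]]
```

The tab's red sliver is at (275.5,211) and the yellow knob is low, so the flag is almost down. I keep pressing in small steps until the force shows the hard stop.

```bash
for k in 1 2 3; do python3 -m crank '{"offset":[[0,0,0.001],[0,0,0.001]],"roll":[0,0]}' >/dev/null; python3 tf.py; done
```

```text
t 9.2 track mm [-32.7 140.2  35.6] yaw tool y vs Y deg -0.07 F track [-0.1  0.3  0. ] gap -0.0
t 9.45 track mm [-32.6 140.2  35.3] yaw tool y vs Y deg -0.06 F track [-3.4  0.8  6.6] gap 0.0
t 9.7 track mm [-32.5 140.2  35.2] yaw tool y vs Y deg -0.06 F track [-7.7  0.3 14.6] gap -0.0
```

```bash
python3 -m crank '{"offset":[[0,0,-0.025],[0,0,-0.08],[-0.01,-0.05,-0.08],[-0.02,-0.10,-0.08],[-0.0325,-0.155,-0.08],[-0.0325,-0.21,-0.08],[-0.0325,-0.265,-0.08],[-0.0325,-0.316,-0.08],[-0.0325,-0.316,-0.08]],"roll":[0,0,0,0,0,0,0,0,0]}' >/dev/null; python3 tab.py; python3 - <<'E'
from tf import *
for n,px,z in(("bottle cap",(605/1.5,215/1.5),.14),("jar",(563/1.5,185/1.5),.07),("beaker",(595/1.5,305/1.5),.04)):print(n,np.round(atz("top",px,z),3))
i=cv2.imread("pics/last.png");bot.get_image("top")
print([(np.round(d["location"]).tolist(),round(d["p"],2)) for d in bot.spot_in("reagent","top")+bot.spot_in("reagent","scene")])
cv2.imwrite("pics/v5.png",cv2.resize(i[170:255,165:305],(790,480),interpolation=cv2.INTER_CUBIC))
E
```

```text
t 10.825 track mm [  -1.2 -179.2  113.1] yaw tool y vs Y deg -0.3 F track [ 0.5  0.9 -0. ] gap 0.0
red [([185.8, 193.7], [184, 191, 5, 6, 25]), ([192.1, 194.7], [190, 192, 5, 6, 26]), ([201.9, 196.6], [196, 193, 12, 8, 60]), ([211.4, 198.4], [209, 196, 6, 6, 33]), ([272.5, 209.8], [268, 208, 9, 5, 32])]
yel [([274.3, 223.9], [273, 222, 4, 6, 15]), ([266.5, 227.0], [265, 227, 4, 1, 4])]
tip+29 [169.26106815 178.16338998]
0 [[272.3, 209.7], [268.8, 224.8]]
0.1 [[272.2, 208.0], [269.1, 223.4]]
0.2 [[272.1, 206.4], [269.3, 222.1]]
0.4 [[271.7, 203.8], [269.6, 219.4]]
0.6 [[271.1, 202.0], [269.7, 216.9]]
bottle cap [ 0.584 -0.353  0.14 ]
jar [ 0.668 -0.308  0.07 ]
beaker [ 0.446 -0.352  0.04 ]
[([141.0, 193.0], 0.63), ([266.0, 217.0], 0.46)]
```

View pics/v5.png

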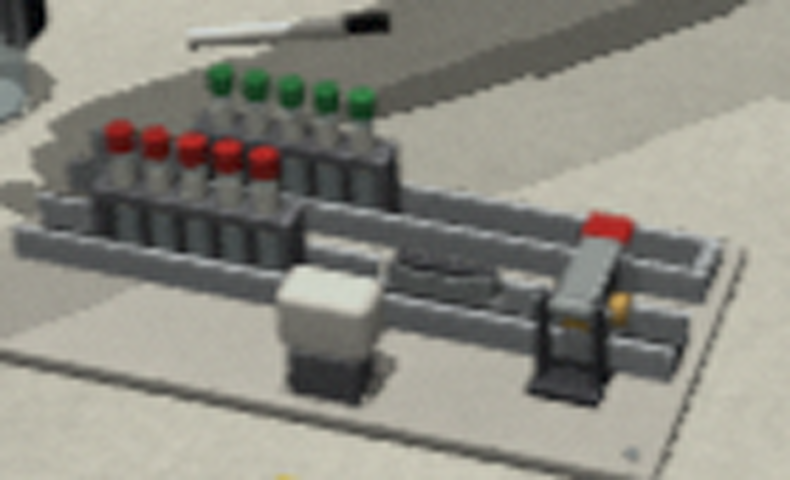

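The flag is down: the tab at (272.5,209.8) matches the prediction for angle 0, and the rack has not moved. The gripper's knuckles would meet the rear caps, so I turn it 90° to make the spread run across the lane, then descend behind the tail.

```bash
python3 -m crank '{"offset":[[0,0.003,0],[0,0.003,0],[0,0.003,0],[0,0.003,0],[0,0.003,0],[0,0.003,0],[0,0.003,0],[0,0.003,0],[0,0.003,0],[0,0.003,0]],"roll":[10,20,30,40,50,60,70,80,90,90]}' >/dev/null; python3 tf.py; python3 -c "
from h import *
print(np.round(rot(bot.get_state()['tool_rot']),3), bot.get_state()['q'])"
```

```text
t 12.275 track mm [  -0.2 -171.5  113.9] yaw tool y vs Y deg -89.9 F track [-0.6 -0.  -0.7] gap 0.0
[[-0.095  0.995  0.   ]
 [ 0.995  0.095  0.   ]
 [ 0.     0.    -1.   ]] [-5.96820641e-01  1.66279621e-01  9.07292696e-03  1.41343497e+00
  2.08216143e-04  8.78867910e-01]
```

```bash
python3 -m crank '{"offset":[[0,0,0.04],[0,0,0.08],[0,0,0.08]],"roll":[0,0,0]}' >/dev/null; python3 tf.py; python3 -m crank '{"offset":[[0,0,0.01],[0,0,0.018],[0,0,0.022],[0,0,0.022]],"roll":[0,0,0,0]}' >/dev/null; python3 tf.py;python3 - <<'E'
from tf import *
s=bot.get_state()
i=img("scene","s6.png")
for dz in (.02,.029,.035): print(proj("scene",s["ee_pos"]+[0,0,dz]))
cv2.imwrite("pics/v6.png",cv2.resize(i[150:235,140:280,::-1],(790,480),interpolation=cv2.INTER_CUBIC))
E
```

```text
t 12.65 track mm [  -2.6 -170.3   30.5] yaw tool y vs Y deg -89.81 F track [-0.1 -0.4 -0.1] gap -0.0
t 13.15 track mm [  -0.5 -172.8   11.7] yaw tool y vs Y deg -90.05 F track [ 0.3 -0.2  0.8] gap -0.0
[174.15849034 208.14506473]
[173.87077814 205.82135846]
[173.67785436 204.26321052]
```

View pics/v6.png

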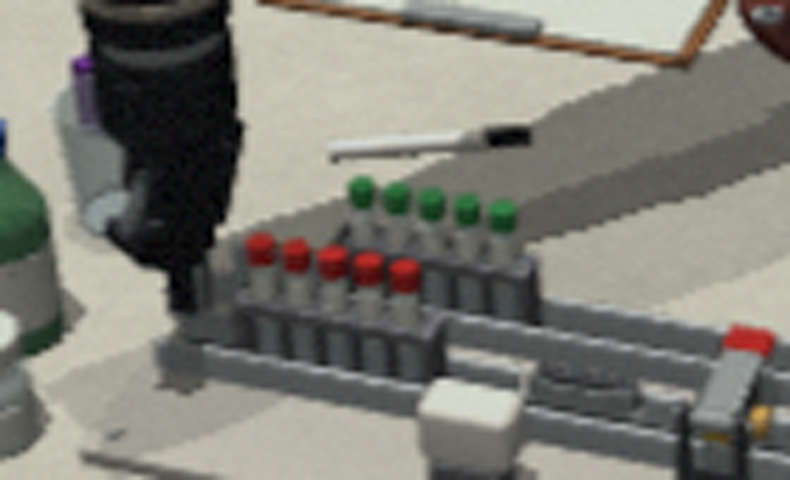

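The fingertip is behind the rack's tail at about (174,206), just above the rails, and clear of the caps. Now I push, with dx running along the lane.

```bash
python3 -m crank '{"offset":[[0.004,0,0],[0.008,0,0],[0.012,0,0],[0.015,0,0],[0.018,0,0],[0.021,0,0],[0.025,0,0],[0.029,0,0],[0.033,0,0],[0.037,0,0]],"roll":[0,0,0,0,0,0,0,0,0,0]}' >/dev/null; python3 tab.py
```

```text
t 14.45 track mm [  -0.5 -135.5   11.7] yaw tool y vs Y deg -90.06 F track [ 0.2 -0.5  0.5] gap -0.0
red [([191.3, 195.0], [189, 193, 5, 5, 21]), ([198.0, 195.8], [196, 193, 5, 6, 27]), ([207.4, 197.7], [202, 194, 12, 8, 64]), ([217.3, 199.4], [215, 197, 6, 6, 31]), ([272.5, 209.8], [268, 208, 9, 5, 32])]
yel [([274.3, 223.6], [273, 222, 4, 5, 14]), ([266.5, 227.0], [265, 227, 4, 1, 4])]
tip+29 [184.82442055 207.90311627]
0 [[272.3, 209.7], [268.8, 224.8]]
0.1 [[272.2, 208.0], [269.1, 223.4]]
0.2 [[272.1, 206.4], [269.3, 222.1]]
0.4 [[271.7, 203.8], [269.6, 219.4]]
0.6 [[271.1, 202.0], [269.7, 216.9]]
```

```bash
python3 -m crank '{"offset":[[0.004,0,0],[0.008,0,0],[0.012,0,0],[0.016,0,0],[0.020,0,0],[0.024,0,0],[0.028,0,0],[0.032,0,0],[0.036,0,0],[0.040,0,0]],"roll":[0,0,0,0,0,0,0,0,0,0]}' >/dev/null; python3 tab.py | head -2
```

```text
t 15.75 track mm [  0.1 -97.5  12.4] yaw tool y vs Y deg -90.11 F track [ -0.7 -13.4   2.1] gap -0.0
red [([203.0, 196.7], [201, 194, 5, 6, 28]), ([209.7, 197.9], [207, 195, 6, 7, 30]), ([216.0, 199.2], [214, 196, 5, 7, 29]), ([222.4, 200.4], [220, 198, 6, 6, 33]), ([229.1, 201.5], [227, 199, 6, 6, 31]), ([272.5, 209.8], [268, 208, 9, 5, 33])]
```

```bash
python3 -m crank '{"offset":[[0.003,0,0],[0.006,0,0],[0.009,0,0],[0.012,0,0],[0.015,0,0],[0.018,0,0],[0.021,0,0],[0.024,0,0],[0.027,0,0],[0.030,0,0]],"roll":[0,0,0,0,0,0,0,0,0,0]}' >/dev/null; python3 tf.py | head -2
```

```text
t 17.05 track mm [  0.4 -68.   12.8] yaw tool y vs Y deg -90.13 F track [-0.  -9.9  1.4] gap -0.0
```

```bash
python3 -m crank '{"offset":[[0.003,0,0],[0.006,0,0],[0.009,0,0],[0.012,0,0],[0.015,0,0],[0.018,0,0],[0.021,0,0],[0.024,0,0],[0.027,0,0],[0.030,0,0]],"roll":[0,0,0,0,0,0,0,0,0,0]}' >/dev/null; python3 tab.py | head -2
```

```text
t 18.3 track mm [  0.3 -38.   12.7] yaw tool y vs Y deg -90.14 F track [  0.2 -10.6   2.3] gap -0.0
red [([221.4, 200.0], [219, 197, 6, 7, 26]), ([231.4, 201.9], [226, 199, 12, 7, 60]), ([241.3, 203.6], [239, 201, 5, 6, 24]), ([248.1, 205.0], [246, 202, 5, 7, 27]), ([272.5, 209.8], [268, 208, 9, 5, 33])]
```

```bash
python3 -m crank '{"offset":[[0.0015,0,0],[0.003,0,0],[0.0045,0,0],[0.006,0,0],[0.007,0,0],[0.008,0,0],[0.009,0,0],[0.010,0,0],[0.011,0,0],[0.012,0,0]],"roll":[0,0,0,0,0,0,0,0,0,0]}' >/dev/null; python3 tf.py
```

```text
t 19.6 track mm [  0.3 -26.   12.6] yaw tool y vs Y deg -90.14 F track [ -1.  -10.6   1.4] gap -0.0
```

```bash
for k in 1 2; do python3 -m crank '{"offset":[[0.0005,0,0],[0.001,0,0],[0.0015,0,0],[0.002,0,0]],"roll":[0,0,0,0]}' >/dev/null; python3 tf.py;done
```

```text
t 20.1 track mm [  0.3 -24.   12.6] yaw tool y vs Y deg -90.14 F track [  0.5 -11.2   2.3] gap 0.0
t 20.6 track mm [  0.3 -22.   12.6] yaw tool y vs Y deg -90.14 F track [ -0.6 -10.8   1.7] gap -0.0
```

```bash
python3 -m crank '{"offset":[[0.0005,0,0],[0.001,0,0]],"roll":[0,0]}' >/dev/null; python3 tf.py;python3 -m crank '{"offset":[[0.0005,0,0],[0.001,0,0]],"roll":[0,0]}' >/dev/null; python3 tf.py
```

```text
t 20.85 track mm [  0.3 -21.1  12.6] yaw tool y vs Y deg -90.14 F track [ -0.5 -10.1   2.5] gap 0.0
t 21.1 track mm [  0.3 -20.   12.6] yaw tool y vs Y deg -90.14 F track [ -0.7 -11.    2.3] gap 0.0
```

```bash
python3 -m crank '{"offset":[[0.0005,0,0],[0.001,0,0]],"roll":[0,0]}' >/dev/null; python3 tf.py;python3 -m crank '{"offset":[[0.0005,0,0],[0.001,0,0]],"roll":[0,0]}' >/dev/null; python3 tf.py
```

```text
t 21.35 track mm [  0.3 -19.1  12.6] yaw tool y vs Y deg -90.14 F track [ -0.7 -11.    2. ] gap 0.0
t 21.6 track mm [  0.3 -18.1  12.6] yaw tool y vs Y deg -90.14 F track [ -0.8 -10.8   2.3] gap 0.0
```

```bash
python3 -m crank '{"offset":[[0.0005,0,0],[0.001,0,0]],"roll":[0,0]}' >/dev/null; python3 tf.py;python3 -m crank '{"offset":[[0.0005,0,0],[0.001,0,0]],"roll":[0,0]}' >/dev/null; python3 tf.py
```

```text
t 21.85 track mm [  0.3 -17.1  12.6] yaw tool y vs Y deg -90.14 F track [ -0.1 -10.8   1.3] gap -0.0
t 22.1 track mm [  0.3 -16.   12.6] yaw tool y vs Y deg -90.14 F track [  0.1 -11.4   0.8] gap 0.0
```

```bash
python3 -m crank '{"offset":[[0.0005,0,0],[0.001,0,0]],"roll":[0,0]}' >/dev/null; python3 tf.py;python3 -m crank '{"offset":[[0.0005,0,0],[0.001,0,0]],"roll":[0,0]}' >/dev/null; python3 tf.py
```

```text
t 22.35 track mm [  0.3 -15.   12.6] yaw tool y vs Y deg -90.14 F track [ -0.7 -10.8   2.1] gap -0.0
t 22.6 track mm [  0.3 -14.1  12.6] yaw tool y vs Y deg -90.14 F track [  0.3 -10.2   2.3] gap 0.0
```

```bash
python3 -m crank '{"offset":[[0.0005,0,0],[0.001,0,0]],"roll":[0,0]}' >/dev/null; python3 tf.py;python3 -m crank '{"offset":[[0.0005,0,0],[0.001,0,0]],"roll":[0,0]}' >/dev/null; python3 tf.py
```

```text
t 22.85 track mm [  0.2 -13.1  12.6] yaw tool y vs Y deg -90.14 F track [ -0.3 -12.3   1.9] gap -0.0
t 23.1 track mm [  0.3 -12.5  12.7] yaw tool y vs Y deg -90.16 F track [ -0.6 -14.1   0.8] gap -0.0
```

```bash
python3 -m crank '{"offset":[[0.0005,0,0],[0.0005,0,0]],"roll":[0,0]}' >/dev/null; python3 tf.py;python3 -m crank '{"offset":[[0.0005,0,0],[0.0005,0,0]],"roll":[0,0]}' >/dev/null; python3 tf.py
```

```text
t 23.35 track mm [  0.3 -12.   12.7] yaw tool y vs Y deg -90.16 F track [ -0.5 -12.3   1.6] gap 0.0
t 23.6 track mm [  0.3 -11.6  12.7] yaw tool y vs Y deg -90.16 F track [ -1.3 -13.8   2.6] gap 0.0
```

```bash
python3 -m crank '{"offset":[[0.0005,0,0],[0.001,0,0]],"roll":[0,0]}' >/dev/null; python3 tf.py;python3 -m crank '{"offset":[[0.0005,0,0],[0.0005,0,0]],"roll":[0,0]}' >/dev/null; python3 tf.py
```

```text
t 23.85 track mm [  0.3 -10.7  12.7] yaw tool y vs Y deg -90.17 F track [ -0.4 -13.9   2. ] gap -0.0
t 24.1 track mm [  0.3 -10.2  12.7] yaw tool y vs Y deg -90.16 F track [ -1.6 -14.2   2.5] gap 0.0
```

```bash
python3 -m crank '{"offset":[[0.0005,0,0],[0.0005,0,0]],"roll":[0,0]}' >/dev/null; python3 tf.py;python3 -m crank '{"offset":[[0.0005,0,0],[0.0005,0,0]],"roll":[0,0]}' >/dev/null; python3 tf.py
```

```text
t 24.35 track mm [ 0.3 -9.8 12.8] yaw tool y vs Y deg -90.17 F track [ -1.3 -13.4   3.4] gap -0.0
t 24.6 track mm [ 0.3 -9.3 12.8] yaw tool y vs Y deg -90.17 F track [ -2.  -14.7   2.2] gap 0.0
```

```bash
python3 -m crank '{"offset":[[0.0005,0,0],[0.0005,0,0]],"roll":[0,0]}' >/dev/null; python3 tf.py;python3 -m crank '{"offset":[[0.0003,0,0],[0.0003,0,0]],"roll":[0,0]}' >/dev/null; python3 tf.py
```

```text
t 24.85 track mm [ 0.3 -9.1 12.8] yaw tool y vs Y deg -90.18 F track [ -1.2 -14.3   2.1] gap 0.0
t 25.1 track mm [ 0.3 -9.1 12.8] yaw tool y vs Y deg -90.19 F track [ -2.2 -16.5   2.4] gap -0.0
```

```bash
python3 -m crank '{"offset":[[0.0004,0,0],[0.0004,0,0]],"roll":[0,0]}' >/dev/null; python3 tf.py
```

```text
t 25.35 track mm [ 0.3 -9.1 12.8] yaw tool y vs Y deg -90.2 F track [ -1.8 -17.8   1.6] gap 0.0
```

The collar is reached: the position has stopped at -9.1 mm while the force rises. I press slightly more and hold.

```bash
python3 -m crank '{"offset":[[0.0003,0,0],[0.0005,0,0],[0.0005,0,0]],"roll":[0,0,0]}' >/dev/null; python3 tf.py
```

```text
t 25.725 track mm [ 0.3 -9.1 12.9] yaw tool y vs Y deg -90.22 F track [ -1.3 -20.8   0.8] gap -0.0
```

```bash
python3 -m crank '{"offset":[[0,0,0],[0,0,0],[0,0,0],[0,0,0],[0,0,0],[0,0,0],[0,0,0],[0,0,0],[0,0,0],[0,0,0]],"roll":[0,0,0,0,0,0,0,0,0,0]}' >/dev/null; python3 tab.py | head -2; python3 -m crank '{"offset":[[-0.001,0,0],[-0.002,0,0],[-0.004,0,0],[-0.012,0,0],[-0.03,0,0],[-0.03,0,-0.03],[-0.03,0,-0.08],[-0.03,0,-0.12],[-0.03,0,-0.12]],"roll":[0,0,0,0,0,0,0,0,0]}' >/dev/null; python3 tab.py | head -2
```

```text
t 26.975 track mm [ 0.3 -9.1 12.9] yaw tool y vs Y deg -90.22 F track [ -1.8 -19.8   0.7] gap 0.0
red [([231.0, 201.7], [229, 199, 5, 6, 28]), ([237.0, 202.9], [235, 200, 5, 7, 28]), ([244.0, 204.2], [242, 201, 5, 7, 29]), ([250.8, 205.5], [249, 203, 5, 6, 27]), ([257.6, 206.4], [256, 204, 5, 6, 25]), ([272.5, 209.8], [268, 208, 9, 5, 33])]
t 28.15 track mm [  1.5 -36.5 135.4] yaw tool y vs Y deg -90.09 F track [-0.1 -0.1 -0.4] gap -0.0
red [([230.7, 201.5], [228, 199, 6, 6, 31]), ([237.0, 203.1], [235, 200, 5, 7, 30]), ([244.0, 204.2], [242, 201, 5, 7, 29]), ([250.7, 205.5], [249, 203, 5, 6, 26]), ([257.5, 206.7], [256, 204, 4, 6, 22]), ([272.4, 209.7], [268, 208, 9, 5, 32])]
```

The rack and flag stayed put after release, and the arm is clear of everything.

```bash
python3 -c "
from rig import bot
print(bot.close_job())"
```

```text
the job is handed in; nothing more can be done
None
```

The job is handed in at about 28 s: the flag is down on its rest pillar, and the red-capped rack was pressed home (about 9–10 N on the stop, held over a second) and left standing there with the arm clear.

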